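# Switch off the tortilla press and hold its top plate half open

### The job

Switch the electric tortilla press off by pushing its round button fully down and letting it spring back up, while the press is still shut. Then raise the heavy top plate by its bar handle, without letting it drop, and finish while still holding the handle in the fingers, with the plate open steadily at 45 degrees, so that a person can wipe the plates; it falls shut if let go, and nothing else may prop it. Leave the jar, the spoon and the whisk where they are.

Things in the scene. Friction and masses are not known exactly. Their poses are not given: they have to be found in the camera images.
- press: electric tortilla press, fixed to the table: round base 212 mm across with two aluminium plates 202 mm across lying on each other (top face of the upper plate's ribs 73 mm above the table when shut). Origin: centre of the base's underside, on the table. Its -x axis points to the handle side, +x to the hinge side, +y to the black switch pod (80 by 75 mm, 34 mm high, on the +y side of the base), z up.
- lid (a joint): hinge of the upper plate: 0 = shut, grows as it opens, in rad (45 degrees = 0.785), stop at 1.4. The plate and its handle weigh about 0.6 kg (can be a third more or less), roughly 2 to 4 N to lift at the handle, and fall shut from any angle.
- bar (a point): middle of the handle bar of the upper plate: round wooden bar 16 mm in diameter, about 128 mm long, running along the press's y axis and free all round, held by a 12 mm thick arm at each end (108 mm free between the arms, 64 mm free between the bar's axis and the plate's rim). When shut it is 82 mm above the table, 165 mm from the press's centre on the -x side. Moves with the plate; the bar may turn between the fingers as the plate swings.
- hinge (a point): middle of the hinge axis (along the press's y axis), on the +x side, 118 mm from the press's centre and 56 mm above the table; when shut the bar is 283 mm from it horizontally and 26 mm above it. The plate swings up and away from the handle side.
- button_top (a point): centre of the upper face of the push button on the switch pod: round steel button 30 mm in diameter, pushed straight down, 6 mm travel, 150 mm from the press's centre on its +y side; moves with the button.
- button (a joint): travel of the push button in m: 0 = up, 0.006 = fully down; its spring needs about 5 N for full travel and brings it back up.
- jar: bystander: glass jar with steel screw cap, 72 mm across, 130 mm high; origin at the centre of its underside.
- spoon: bystander: wooden spoon 280 mm long lying on the table along its own x axis.
- whisk: bystander: flat steel whisk, 265 mm long, 65 mm wide, lying on the table along its own x axis; origin near its middle.

How it is judged:
On the way, in this order (a step that is already met when the one before it is completed fails the run):
1. the button is fully down, with the press still shut (value of joint button above 0.005 m and value of joint lid below 0.08 rad), for 0.05 s.
2. the button has sprung back up, with the press still shut (value of joint button below 0.001 m and value of joint lid below 0.08 rad), for 0.1 s.
3. the top plate is held open at about 45 degrees by the fingers (value of joint lid between 0.665 and 0.905 rad and contact force between lid and the fingers above 0.5 N), for 0.3 s.
At the end, for the whole second after the job is handed in: The top plate stands still at 45 degrees (0.785 rad, within 0.12 rad, i.e. about 7 degrees), carried by the fingers at its bar handle (grasp point within 50 mm of the middle of the bar, contact force over 0.5 N) and by nothing else; the button is up (all of step 3 and velocity of joint lid between -0.1 and 0.1 rad/s and value of joint button below 0.001 m and distance between the grasp point and bar below 0.05 m and contact force between lid and jar below 0.1 N and contact force between lid and spoon below 0.1 N and contact force between lid and whisk below 0.1 N); the arm keeps its last pose, push and grip.
It fails at once if the top plate drops (closing faster than 2.5 rad/s) (velocity of joint lid below -2.5 rad/s).
It fails at once if the jar moved more than 30 mm (distance of jar from where it was at the start of the episode above 0.03 m).
It fails at once if the spoon moved more than 30 mm (distance of spoon from where it was at the start of the episode above 0.03 m).
It fails at once if the whisk moved more than 30 mm (distance of whisk from where it was at the start of the episode above 0.03 m).
It also fails if it takes over 51 s, if anything falls off the work surface, if the arm or the gripper's body presses on something with over 40 N, if the wrist force passes 120 N, or if a joint passes its speed limit or range.

### The arm

A 6-joint arm with a two-finger parallel gripper is mounted at the origin on the work surface. World frame = base frame: x ahead of the robot, y to its left, z up, the work surface at z = 0. Lengths are in m, angles in rad, forces in N, time in s.
With the tool pointing down it reaches from about 0.225 to 0.725 m from the base axis. Payload 3.1 kg.
Tool frame: the origin (TCP) lies midway between the tips of the shut fingers; the grasp point (between the pads) lies 19 mm behind it; y points along the fingers, z is the direction in which the jaws open and shut, and the axes are right-handed (so a half turn about y gives the same grasp; the last joint's range is limited). The gripper opens to 85 mm and grips with 20 to 120 N. Pads are 22 mm wide; open, the fingers measure 114 mm over their backs; the gripper's body (76 mm by 85 mm) begins 54 mm behind the grasp point. The pads swing forward as they close: fully open they stand 13 mm farther back than shut.
Start: joints at [0.978, 0.048, 0.099, 1.622, 0, 1.443], TCP at [0.235, 0.469, 0.231] pointing down, gripper open.
Joint ranges: [-2.91, 2.91], [-0.99, 1.94], [-1.21, 1.42], [-2.12, 2.29], [-1.49, 1.47], [-3.14, 3.14]. Speed limits (rad/s): [2.79, 2.79, 3.14, 3.14, 3.14, 3.14].

### API

Orientations are given as a unit quaternion [x, y, z, w].
In Python, from station import arm gives the robot as it stands.
- The arm moves only by the tool jog_arm, never from a script. Its argument "deltas" is a list of rows, each an object with "gripper": the opening, from -1 (shut) to 1 (fully open); "offset": the shift along the tool's x, y, z in mm, a list of three; "turn": the turn, a rotation vector about the tool's x, y, z in degrees, a list of three. A call has exactly 5 rows; each row shifts and turns the pose as measured when the row begins, along the tool's axes as they then stand; what a row does not reach is not made up. A row lasts 1/8 s, in which the tool goes at most 62.5 mm and 10.7 degrees, less where a joint would pass 70% of its speed; a pose out of reach is approached as far as the arm can. A call is refused whole if a number of a shift passes 62.5 or a number of a turn 10.7, either way. A call with a gripper value outside its range is refused whole. The fingers move at their own pace and stop on an object; the grip force is fixed at half the most. Time passes only in rows, so rows that do not move let the fingers close, or fill a call up. It gives the time, the measured TCP pose, the force and the opening at its end, in the units of the state.
- arm.observe(): the state, without advancing time (a new reading comes with each control period).
- arm.capture(name): name is "scene" or "top" or "wrist"; returns a dict with "image" (400x640x3 uint8, blue, green, red), "depth" (400x640 float32, m along the optical axis (not along the pixel's ray), 0 where there is no reading), "mtx" (3x3 intrinsics, pixels), "distortion" ([k1, k2, p1, p2, k3] as OpenCV has them; the pictures are not rectified), "world_to_cam" (4x4, takes a point from world to camera coordinates); the wrist camera has in their place "tool_from_camera" (4x4, takes a point from camera to tool coordinates, whose origin is the TCP and whose axes are the tool frame's). Camera axes: x right, y down, z forward; pixel columns grow to the right and rows downward; lengths in m; the calibration is good to about 2 mm. A picture is of the moment at which its call begins: read the wrist's pose just before it.
- arm.hand_in(): hands the job in, once; it reports no verdict.
The state is a dict: "time": time; "joint_pos": joint angles; "joint_velocities": joint speeds; "effort": joint torques, N m; "ee_pos": TCP position; "tool_rot": TCP orientation; "wrist_force": force on the tool from outside, world axes, zero at the start; "wrist_torque": the same for the moment, N m; "grip_width": opening from 0.0 (shut) to 1.0 (fully open).
Only numpy, scipy, OpenCV 4.12 (cv2) and the standard library are available. Lean on these libraries where they do the work, as an engineer would, in place of code of your own. Each camera call takes 0.05 s, during which the arm holds its last target.

## Working session

There is one attempt and no reset: what is moved stays moved. The work goes in short steps, Python scripts to look and compute and a tool call to move; the robot and the scene stay as the last step left them, time stands still between calls to the robot, and variables do not carry over. Pictures are saved under pics/ and viewed, and the job is handed in when it is done.

Besides the shell and the picture viewer there is one more tool, called after "Emit:" by a JSON object that holds its "op" and its "data". jog_arm: Moves the arm, as the interface text tells. Its arguments: {"type":"object","properties":{"deltas":{"type":"array","items":{"type":"object","properties":{"gripper":{"type":"number"},"offset":{"type":"array","items":{"type":"number"}},"turn":{"type":"array","items":{"type":"number"}}}}}},"required":["deltas"]}

```bash
mkdir -p pics; ls
python3 - <<'E'
from station import arm
import cv2,pickle
s=arm.observe();print(s)
d={}
for n in("scene","top","wrist"):
    c=arm.capture(n);d[n]=c;cv2.imwrite(f"pics/{n}0.png",c["image"])
pickle.dump(d,open("cap0.pkl","wb"))
print(d["top"]["world_to_cam"],d["top"]["mtx"],d["top"]["distortion"],d["wrist"]["tool_from_camera"])
E
```

```text
pics
{'time': 0.0, 'joint_pos': array([9.78191220e-01, 4.87906302e-02, 9.75920157e-02, 1.62198869e+00,
       1.16389705e-06, 1.44299296e+00]), 'joint_velocities': array([-0.00015793, -0.00066687, -0.00045818,  0.00032899,  0.00025537,
        0.00051072]), 'effort': array([-2.49367295e-04, -3.38788211e+01,  3.20012355e+01,  2.03924545e-02,
       -1.19553306e-04, -8.83589394e-06]), 'ee_pos': array([0.23499981, 0.46878932, 0.23009349]), 'tool_rot': array([ 0.68888755, -0.16315518,  0.1625585 , -0.68730566]), 'wrist_force': array([-0.51720202, -0.55456405, -0.27291426]), 'wrist_torque': array([-0.01932991,  0.02529364, -0.00126615]), 'grip_width': 1.0030302916409484}
[[ 7.14503564e-03 -9.99006289e-01 -4.39929866e-02  2.12482907e-02]
 [-9.89009106e-01 -5.62545208e-04 -1.47853547e-01  5.67409624e-01]
 [ 1.47681875e-01  4.45658832e-02 -9.88030336e-01  8.86977334e-01]
 [ 0.00000000e+00  0.00000000e+00  0.00000000e+00  1.00000000e+00]] [[370.6559819    0.         326.40492991]
 [  0.         370.6559819  203.23042256]
 [  0.           0.           1.        ]] [-0.04668022  0.          0.          0.          0.        ] [[-2.04649189e-04  9.47572293e-01  3.19541401e-01 -8.26526456e-02]
 [ 1.08274610e-03 -3.19541010e-01  9.47571829e-01 -1.42314311e-01]
 [ 9.99999393e-01  5.39902012e-04 -9.60586396e-04  3.98588292e-04]
 [ 0.00000000e+00  0.00000000e+00  0.00000000e+00  1.00000000e+00]]
```

View pics/top0.png

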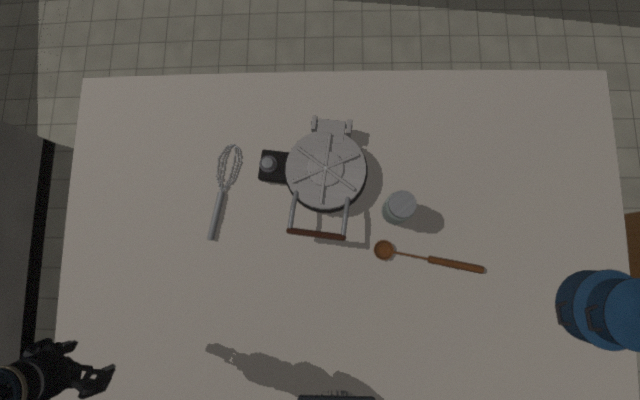

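View pics/scene0.png

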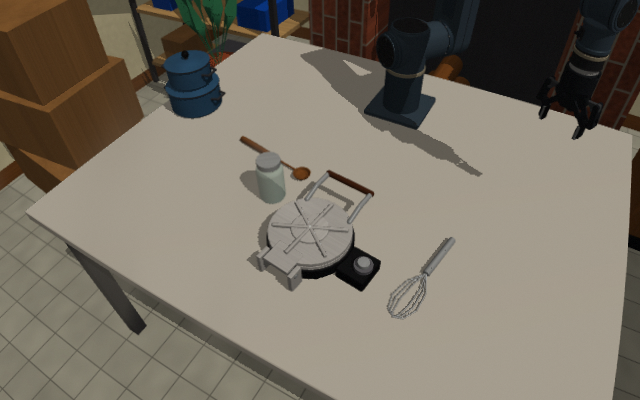

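View pics/wrist0.png

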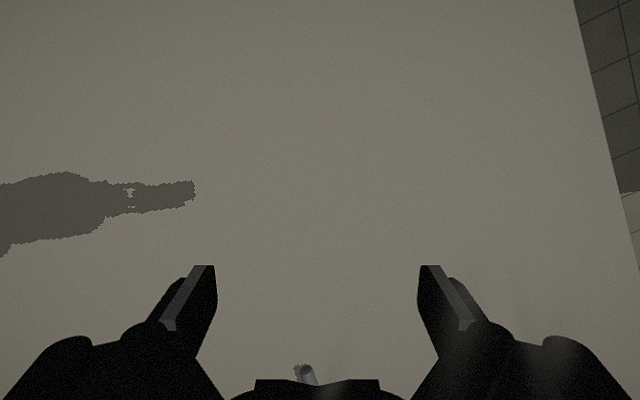

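The top picture shows the press at about (326,170), the handle bar from (290,231) to (344,237), the button at (268,163) and the hinge at about (331,124). The whisk is on the left, and the jar and spoon are on the right.

```bash
cat > h.py <<'E'
import numpy as np,cv2
def ray(c,uv,z=None):
    p=cv2.undistortPoints(np.array([[uv]],float),c["mtx"],c["distortion"])[0,0]
    W=np.linalg.inv(c["world_to_cam"]);d=W[:3,:3]@[p[0],p[1],1];o=W[:3,3]
    if z is not None: return o+d*(z-o[2])/d[2]
    u,v=int(round(uv[0])),int(round(uv[1]));return o+d*np.median(c["depth"][v-1:v+2,u-1:u+2])
def proj(c,P):
    w=c["world_to_cam"];r,_=cv2.Rodrigues(w[:3,:3]);return cv2.projectPoints(np.atleast_2d(np.array(P,float)),r,w[:3,3],c["mtx"],c["distortion"])[0][:,0]
E
python3 - <<'E'
import pickle,cv2
d=pickle.load(open("cap0.pkl","rb"))
cv2.imwrite("pics/topc.png",cv2.resize(d["top"]["image"][105:255,200:400],None,fx=4,fy=4,interpolation=cv2.INTER_CUBIC))
cv2.imwrite("pics/scc.png",cv2.resize(d["scene"]["image"][160:310,240:440],None,fx=4,fy=4,interpolation=cv2.INTER_CUBIC))
E
```

```text
(no output)
```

View pics/topc.png

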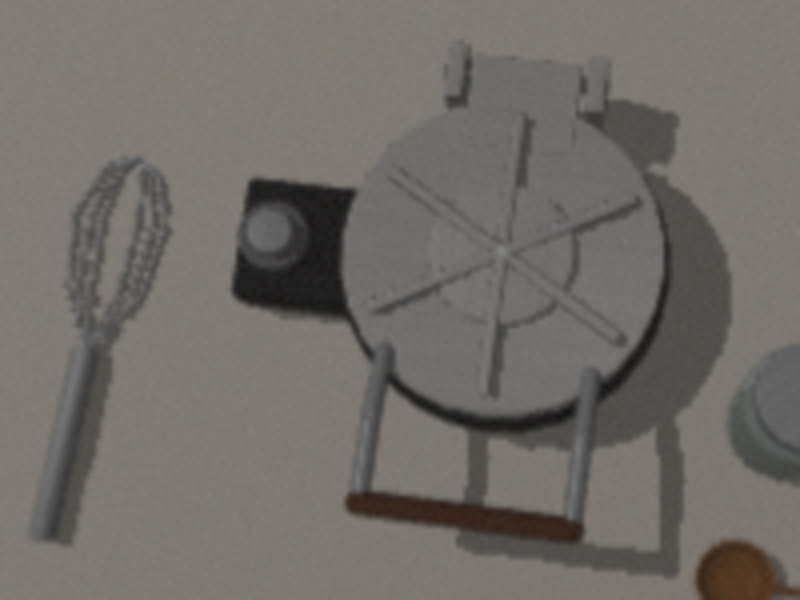

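View pics/scc.png

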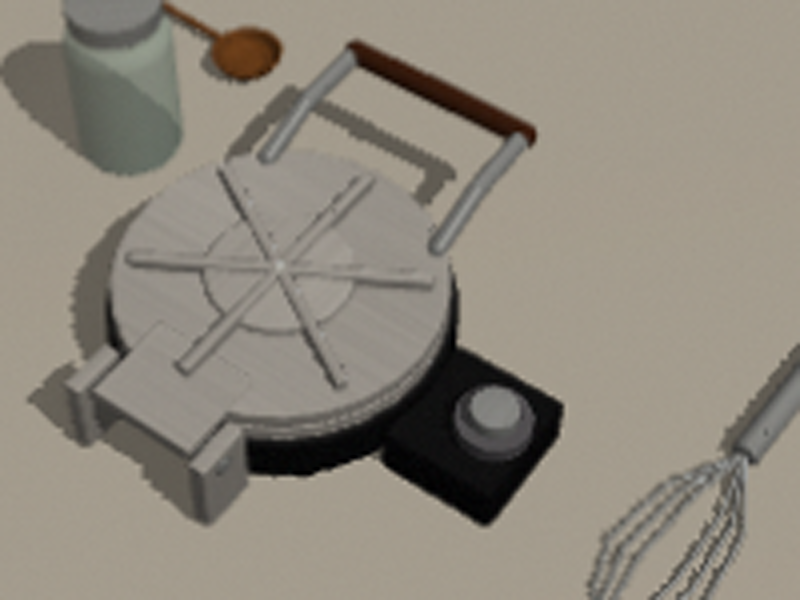

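Run:
```python
import pickle
from h import *
d=pickle.load(open("cap0.pkl","rb"));t=d["top"];s=d["scene"]
f=lambda p,o:((p[0]+.5)/4-.5+o[0],(p[1]+.5)/4-.5+o[1])
def tri(a,b):
    A=f(a,(200,105));B=f(b,(240,160))
    P=[c["world_to_cam"][:3] for c in(t,s)]
    u=[cv2.undistortPoints(np.array([[p]],float),c["mtx"],c["distortion"])[0,0] for p,c in((A,t),(B,s))]
    X=cv2.triangulatePoints(P[0],P[1],u[0],u[1])[:,0];X=X[:3]/X[3]
    return X,proj(t,X)[0]-A,ray(t,A),ray(s,B),A,B
R={}
for n,a,b in (("cen",(503,253),(280,266)),("barL",(348,502),(531,135)),("barR",(581,529),(353,47)),("btn",(270,229),(495,408))):
    X,e,ra,rb,A,B=tri(a,b);R[n]=X;print(n,X.round(4),e.round(2),ra.round(4),rb.round(4))
    z={"cen":.073,"btn":.05}.get(n,.082);print("   planes",ray(t,A,z).round(4),ray(s,B,z).round(4))
m=(R["barL"]+R["barR"])/2;print(m,np.linalg.norm(R["barL"]-R["barR"]),np.linalg.norm((m-R["cen"])[:2]),np.linalg.norm((R["btn"]-R["cen"])[:2]))
v=(R["cen"]-m)[:2];w=(R["barL"]-R["barR"])[:2];b=(R["btn"]-R["cen"])[:2]
print(np.degrees([np.arctan2(v[1],v[0]),np.arctan2(w[1],w[0])-np.pi/2,np.arctan2(b[1],b[0])-np.pi/2]))
```

```text
cen [0.6509 0.0257 0.0718] [-0.17  0.09] [0.6506 0.0252 0.0737] [0.6526 0.0274 0.0746]
   planes [0.6508 0.0252 0.073 ] [0.6515 0.0267 0.073 ]
barL [0.4963 0.1157 0.0851] [ 0.05 -0.02] [0.4959 0.1153 0.0888] [0.4985 0.1164 0.0875]
   planes [0.4965 0.1163 0.082 ] [0.4935 0.1145 0.082 ]
barR [ 0.4799 -0.0207  0.0852] [-0.8   0.41] [ 0.4808 -0.0226  0.0866] [ 0.4827 -0.0167  0.0892]
   planes [ 0.481  -0.0226  0.082 ] [ 0.476  -0.0205  0.082 ]
btn [0.6711 0.1751 0.0553] [-0.31  0.15] [0.6713 0.1741 0.0559] [0.6719 0.1763 0.0572]
   planes [0.6729 0.1754 0.05  ] [0.6672 0.1745 0.05  ]
[0.48807505 0.04748999 0.08515308] 0.13741579500217158 0.16424459759911417 0.15070413603009267
[-7.61825933 -6.84989077 -7.71817589]
```

```bash
cat >> h.py <<'E'
from scipy.spatial.transform import Rotation as Ro
yaw=np.radians(-7.5);C=np.array([.651,.0257,0]);px=np.array([np.cos(yaw),np.sin(yaw),0]);py=np.array([-np.sin(yaw),np.cos(yaw),0])
H=C+.118*px+[0,0,.056];BAR=C-.165*px+[0,0,.082];BTN=np.array([.671,.1748,.056])
def tool(t,flip=1):  # tool pointing direction tilted forward by t deg from down; x along flip*py
    t=np.radians(t);y=np.array([0,0,-1])*np.cos(t)+px*np.sin(t);x=flip*py;return Ro.from_matrix(np.c_[x,y,np.cross(x,y)])
def rows(p,q,P,Q,n):
    """offset/turn rows for straight line from pose p,q to P,Q in n rows"""
    r=(q.inv()*Q).as_rotvec()
    out=[];pa,qa=p,q
    for i in range(1,n+1):
        pb=p+(P-p)*i/n;qb=q*Ro.from_rotvec(r*i/n)
        out.append((qa.inv().apply(pb-pa)*1000,np.degrees((qa.inv()*qb).as_rotvec())));pa,qa=pb,qb
    for o,t in out: print(o.round(1).tolist(),t.round(2).tolist())
    return out
def now():
    from station import arm
    s=arm.observe();q=Ro.from_quat(s["tool_rot"]);return s,s["ee_pos"],q
E
python3 - <<'E'
from h import *
s,p,q=now();print(q.as_matrix().round(3));print(px,py,BAR,H)
for f in(1,-1):
    rv=(q.inv()*tool(0,f)).as_rotvec(True);print(f,rv)
rows(p,q,np.array([.671,.1748,.12]),tool(0,-1),10)
E
```

```text
[[ 0.894 -0.001  0.448]
 [-0.448 -0.002  0.894]
 [-0.    -1.    -0.002]]
[ 0.99144486 -0.13052619  0.        ] [0.13052619 0.99144486 0.        ] [0.4874116  0.04723682 0.082     ] [0.76799049 0.01029791 0.056     ]
1 [ 5.66501562e-02 -1.09129705e+02 -1.11232905e-01]
-1 [1.01514171e-01 7.08702371e+01 5.17004717e-02]
[52.2, 11.0, -6.7] [0.01, 7.09, 0.01]
[52.6, 11.0, -0.2] [0.01, 7.09, 0.01]
[52.2, 11.0, 6.2] [0.01, 7.09, 0.01]
[51.1, 11.0, 12.6] [0.01, 7.09, 0.01]
[49.1, 11.0, 18.8] [0.01, 7.09, 0.01]
[46.4, 11.0, 24.7] [0.01, 7.09, 0.01]
[43.0, 11.0, 30.3] [0.01, 7.09, 0.01]
[38.9, 11.0, 35.4] [0.01, 7.09, 0.01]
[34.3, 11.0, 39.9] [0.01, 7.09, 0.01]
[29.1, 11.0, 43.8] [0.01, 7.09, 0.01]
```

Emit:
{"op": "jog_arm", "data": {"deltas": [{"gripper": -1, "offset": [52, 11, -7], "turn": [0, 7.1, 0]}, {"gripper": -1, "offset": [52, 11, 0], "turn": [0, 7.1, 0]}, {"gripper": -1, "offset": [52, 11, 6], "turn": [0, 7.1, 0]}, {"gripper": -1, "offset": [51, 11, 12], "turn": [0, 7.1, 0]}, {"gripper": -1, "offset": [49, 11, 19], "turn": [0, 7.1, 0]}]}}

```text
time: 0.78
ee_pos: [0.4536, 0.3198, 0.1728]
tool_rot: [0.604, -0.369, 0.367, -0.604]
wrist_force: [0.3, -0.3, 1.0]
grip_width: 0.003
```

Run:
```python
from h import *
s,p,q=now();print(s["time"],p,s["joint_pos"].round(2),s["grip_width"])
rows(p,q,np.array([.671,.1748,.12]),tool(0,-1),10)
```

```text
0.775 [0.45356857 0.31982168 0.17276798] [0.49 0.12 0.06 1.51 0.   1.59] 0.003407384186940276
[22.9, 5.2, 12.7] [0.01, 3.48, -0.0]
[22.0, 5.2, 14.1] [0.01, 3.48, -0.0]
[21.2, 5.2, 15.4] [0.01, 3.48, -0.0]
[20.2, 5.2, 16.6] [0.01, 3.48, -0.0]
[19.1, 5.2, 17.8] [0.01, 3.48, -0.0]
[18.0, 5.3, 18.9] [0.01, 3.48, -0.0]
[16.8, 5.3, 20.0] [0.01, 3.48, -0.0]
[15.6, 5.3, 21.0] [0.01, 3.48, -0.0]
[14.3, 5.3, 21.9] [0.01, 3.48, -0.0]
[12.9, 5.3, 22.7] [0.01, 3.48, -0.0]
```

Emit:
{"op": "jog_arm", "data": {"deltas": [{"gripper": -1, "offset": [46, 10, 24], "turn": [0, 7, 0]}, {"gripper": -1, "offset": [42, 10, 29], "turn": [0, 7, 0]}, {"gripper": -1, "offset": [38, 10, 34], "turn": [0, 7, 0]}, {"gripper": -1, "offset": [33, 10, 38], "turn": [0, 7, 0]}, {"gripper": -1, "offset": [28, 10, 42], "turn": [0, 7, 0]}]}}

```text
time: 1.4
ee_pos: [0.6663, 0.1663, 0.1174]
tool_rot: [-0.461, 0.539, -0.536, 0.458]
wrist_force: [0.2, 1.1, 0.5]
grip_width: 0.0
```

Run:
```python
from h import *
from station import arm
s,p,q=now();print(p,s["joint_pos"].round(2),s["grip_width"])
c=arm.capture("wrist");cv2.imwrite("pics/w1.png",c["image"])
c=arm.capture("scene");cv2.imwrite("pics/s1.png",cv2.resize(c["image"][160:310,240:440],None,fx=4,fy=4))
rows(p,q,np.array([.671,.1748,.066]),tool(0,-1),5)
```

```text
[0.66630912 0.16630141 0.11739296] [0.15 0.49 0.4  1.49 0.   1.87] 0.0004837354863703247
[-1.8, 10.3, 0.7] [0.06, -0.29, 0.0]
[-1.8, 10.3, 0.7] [0.06, -0.29, 0.0]
[-1.8, 10.3, 0.7] [0.06, -0.29, 0.0]
[-1.8, 10.3, 0.7] [0.06, -0.29, 0.0]
[-1.8, 10.3, 0.7] [0.06, -0.29, 0.0]
```

View pics/w1.png

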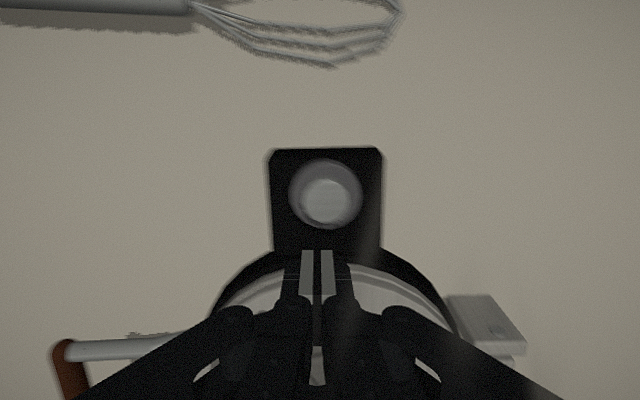

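View pics/s1.png

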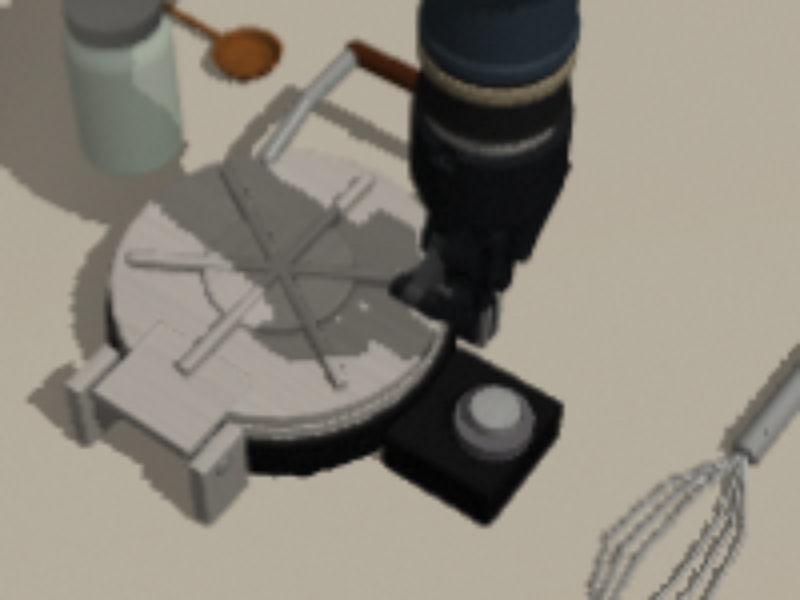

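The wrist picture shows the button's upper face at about (326,201), ahead of the shut fingertips. I'll locate it from this camera too.

Run:
```python
from h import *
from station import arm
s,p,q=now()
c=arm.capture("wrist")
for uv in((326,201),(312,201),(340,201)):
    u=cv2.undistortPoints(np.array([[uv]],float),c["mtx"],c["distortion"])[0,0]
    d=np.median(c["depth"][uv[1]-2:uv[1]+3,uv[0]-2:uv[0]+3]);T=c["tool_from_camera"]
    X=T[:3,:3]@(np.array([u[0],u[1],1])*d)+T[:3,3];print(d,X.round(4),(p+q.apply(X)).round(4))
```

```text
0.21207806 [-0.0122  0.0577  0.0053] [0.674  0.1739 0.0557]
0.21183829 [-0.0123  0.0574 -0.0031] [0.6657 0.1753 0.056 ]
0.212294 [-0.0122  0.0579  0.0138] [0.6824 0.1725 0.0554]
```

Emit:
{"op": "jog_arm", "data": {"deltas": [{"gripper": -1, "offset": [-4, 10, 2], "turn": [0, -0.5, 0]}, {"gripper": -1, "offset": [-3, 10, 1], "turn": [0, -0.5, 0]}, {"gripper": -1, "offset": [-2, 10, 1], "turn": [0, -0.4, 0]}, {"gripper": -1, "offset": [0, 10, 0], "turn": [0, 0, 0]}, {"gripper": -1, "offset": [0, 8, 0], "turn": [0, 0, 0]}]}}

```text
time: 2.17
ee_pos: [0.6683, 0.178, 0.0656]
tool_rot: [-0.471, 0.532, -0.528, 0.466]
wrist_force: [0.0, -0.1, 0.1]
grip_width: 0.002
```

Emit:
{"op": "jog_arm", "data": {"deltas": [{"gripper": -1, "offset": [3, 3, 4], "turn": [0, 0, 0]}, {"gripper": -1, "offset": [0, 5, 0], "turn": [0, 0, 0]}, {"gripper": -1, "offset": [0, 5, 0], "turn": [0, 0, 0]}, {"gripper": -1, "offset": [0, 4, 0], "turn": [0, 0, 0]}, {"gripper": -1, "offset": [0, 3, 0], "turn": [0, 0, 0]}]}}

```text
time: 2.8
ee_pos: [0.6719, 0.1743, 0.05]
tool_rot: [-0.47, 0.532, -0.528, 0.467]
wrist_force: [-6.1, -1.0, 12.7]
grip_width: 0.001
```

Emit:
{"op": "jog_arm", "data": {"deltas": [{"gripper": -1, "offset": [0, 2, 0], "turn": [0, 0, 0]}, {"gripper": -1, "offset": [0, 2, 0], "turn": [0, 0, 0]}, {"gripper": -1, "offset": [0, 2, 0], "turn": [0, 0, 0]}, {"gripper": -1, "offset": [0, 2, 0], "turn": [0, 0, 0]}, {"gripper": -1, "offset": [0, 2, 0], "turn": [0, 0, 0]}]}}

```text
time: 3.42
ee_pos: [0.6718, 0.1744, 0.0501]
tool_rot: [-0.469, 0.531, -0.529, 0.468]
wrist_force: [-3.3, 0.7, 6.4]
grip_width: -0.0
```

Emit:
{"op": "jog_arm", "data": {"deltas": [{"gripper": -1, "offset": [0, 4, 0], "turn": [0, 0, 0]}, {"gripper": -1, "offset": [0, 5, 0], "turn": [0, 0, 0]}, {"gripper": -1, "offset": [0, 5, 0], "turn": [0, 0, 0]}, {"gripper": -1, "offset": [0, 5, 0], "turn": [0, 0, 0]}, {"gripper": -1, "offset": [0, 5, 0], "turn": [0, 0, 0]}]}}

```text
time: 4.05
ee_pos: [0.672, 0.1744, 0.0499]
tool_rot: [0.466, -0.528, 0.531, -0.471]
wrist_force: [-7.8, -1.0, 15.6]
grip_width: 0.0
```

Run:
```python
from h import *
s,p,q=now()
rows(p,q,p+[0,0,.15],tool(0,-1),5)
P=BAR+[0,0,.019]; print(P)
for t in (45,30): print(t, BAR+tool(t,-1).apply([0,.019,0]))
from station import arm
c=arm.capture("scene");cv2.imwrite("pics/s2.png",cv2.resize(c["image"][160:310,240:440],None,fx=4,fy=4))
```

```text
[-0.1, -30.0, 0.2] [-0.09, 0.1, -0.04]
[-0.1, -30.0, 0.2] [-0.09, 0.1, -0.04]
[-0.1, -30.0, 0.1] [-0.09, 0.1, -0.04]
[-0.0, -30.0, 0.1] [-0.09, 0.1, -0.04]
[-0.0, -30.0, 0.0] [-0.09, 0.1, -0.04]
[0.4874116  0.04723682 0.101     ]
45 [0.50073169 0.0454832  0.06856497]
30 [0.49683032 0.04599682 0.06554552]
```

View pics/s2.png

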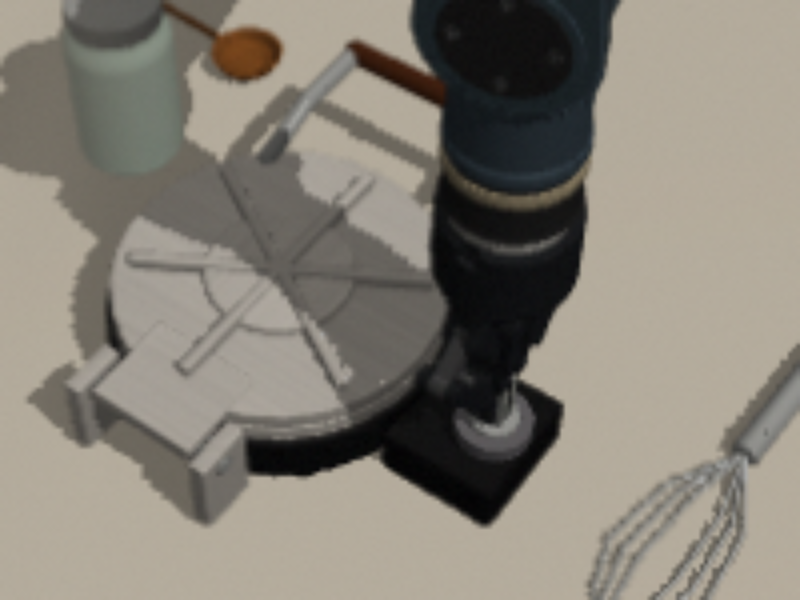

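Emit:
{"op": "jog_arm", "data": {"deltas": [{"gripper": -1, "offset": [0, -15, 0], "turn": [0, 0, 0]}, {"gripper": -1, "offset": [0, -30, 0], "turn": [0, 0, 0]}, {"gripper": -1, "offset": [0, -35, 0], "turn": [0, 0, 0]}, {"gripper": 0.1, "offset": [0, -35, 0], "turn": [0, 0, 0]}, {"gripper": 0.1, "offset": [0, -20, 0], "turn": [0, 0, 0]}]}}

```text
time: 4.72
ee_pos: [0.6709, 0.1734, 0.1885]
tool_rot: [0.466, -0.528, 0.531, -0.471]
wrist_force: [0.7, 0.3, -0.2]
grip_width: 0.423
```

Run:
```python
from h import *
from station import arm
s,p,q=now();print(p,s["grip_width"])
c=arm.capture("scene");cv2.imwrite("pics/s3.png",cv2.resize(c["image"][160:310,240:440],None,fx=4,fy=4))
c=arm.capture("top");cv2.imwrite("pics/t3.png",cv2.resize(c["image"][105:255,200:400],None,fx=4,fy=4))
Q=tool(40,-1)
rows(p,q,BAR+Q.apply([0,-.071,0]),Q,10)
```

```text
[0.67094755 0.17342771 0.1884524 ] 0.42318877881201306
[14.7, 5.0, -21.3] [3.95, 0.04, -0.03]
[14.8, 3.5, -21.6] [3.95, 0.04, -0.03]
[14.8, 2.0, -21.7] [3.95, 0.04, -0.03]
[14.8, 0.5, -21.8] [3.95, 0.04, -0.03]
[14.8, -1.0, -21.8] [3.95, 0.04, -0.03]
[14.8, -2.4, -21.7] [3.95, 0.04, -0.03]
[14.8, -3.9, -21.4] [3.95, 0.04, -0.03]
[14.9, -5.4, -21.1] [3.95, 0.04, -0.03]
[14.9, -6.8, -20.7] [3.95, 0.04, -0.03]
[14.9, -8.2, -20.1] [3.95, 0.04, -0.03]
```

View pics/s3.png

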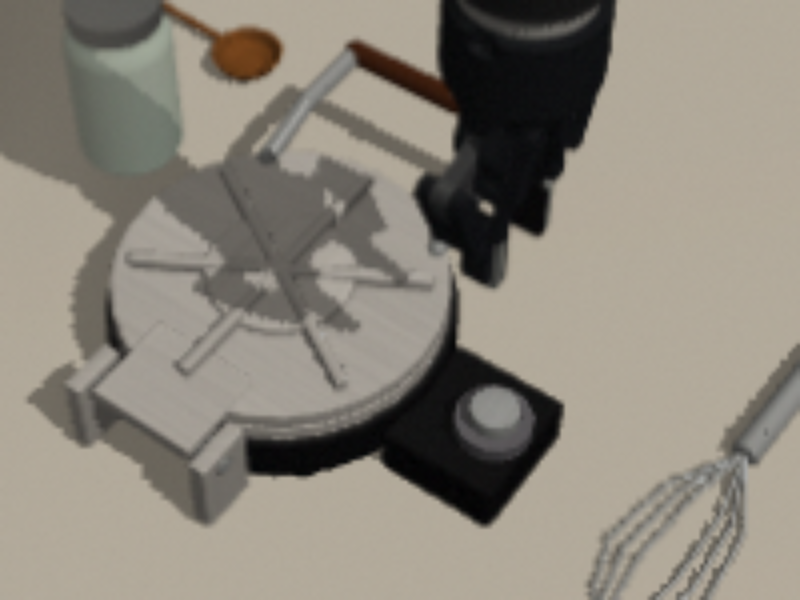

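The button is back up, matching the earlier view. Next I'll move to the pregrasp behind the bar.

Emit:
{"op": "jog_arm", "data": {"deltas": [{"gripper": 0.1, "offset": [29, 8, -43], "turn": [8, 0, 0]}, {"gripper": 0.1, "offset": [29, 2, -43], "turn": [8, 0, 0]}, {"gripper": 0.1, "offset": [29, -4, -43], "turn": [8, 0, 0]}, {"gripper": 0.1, "offset": [29, -9, -43], "turn": [8, 0, 0]}, {"gripper": 0.1, "offset": [29, -15, -41], "turn": [8, 0, 0]}]}}

```text
time: 5.45
ee_pos: [0.4878, 0.077, 0.1587]
tool_rot: [0.318, -0.359, 0.657, -0.582]
wrist_force: [-0.8, 0.2, 1.8]
grip_width: 0.55
```

Run:
```python
from h import *
from station import arm
s,p,q=now();print(p,s["grip_width"],s["joint_pos"].round(2))
c=arm.capture("wrist");cv2.imwrite("pics/w4.png",c["image"])
T=c["tool_from_camera"]
def wp(uv):
    u=cv2.undistortPoints(np.array([[uv]],float),c["mtx"],c["distortion"])[0,0]
    d=np.median(c["depth"][uv[1]-1:uv[1]+2,uv[0]-1:uv[0]+2]);return p+q.apply(T[:3,:3]@(np.array([u[0],u[1],1])*d)+T[:3,3])
X=np.linalg.inv(T);b=X[:3,:3]@q.inv().apply(BAR-p)+X[:3,3];k=c["mtx"]@b;print("bar px",k[:2]/k[2],q.inv().apply(BAR-p)*1000)
Q=tool(40,-1);rows(p,q,BAR+Q.apply([0,-.071,0]),Q,5)
c=arm.capture("scene");cv2.imwrite("pics/s4.png",cv2.resize(c["image"][110:310,240:440],None,fx=3,fy=3))
```

```text
[0.48783252 0.07699882 0.15872245] 0.5499132406291563 [ 0.1  -0.66 -0.73  0.95 -0.12  1.75]
bar px [258.93621768 256.05118845] [ 29.6068588   66.27168655 -38.77867587]
[5.8, -0.8, -9.6] [1.46, 0.08, -0.06]
[5.8, -1.1, -9.5] [1.46, 0.08, -0.06]
[5.9, -1.3, -9.5] [1.46, 0.08, -0.06]
[5.9, -1.5, -9.4] [1.46, 0.08, -0.06]
[5.9, -1.8, -9.4] [1.46, 0.08, -0.06]
```

View pics/w4.png

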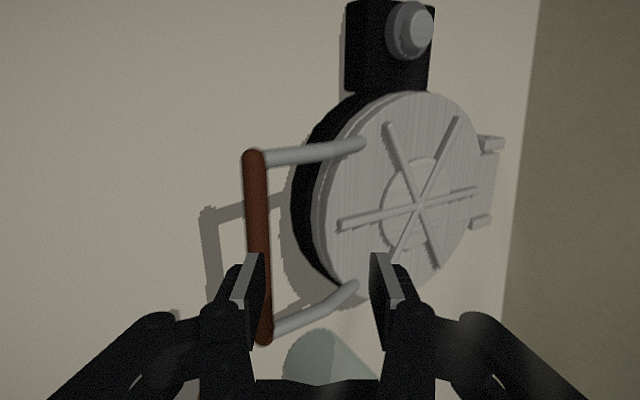

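View pics/s4.png

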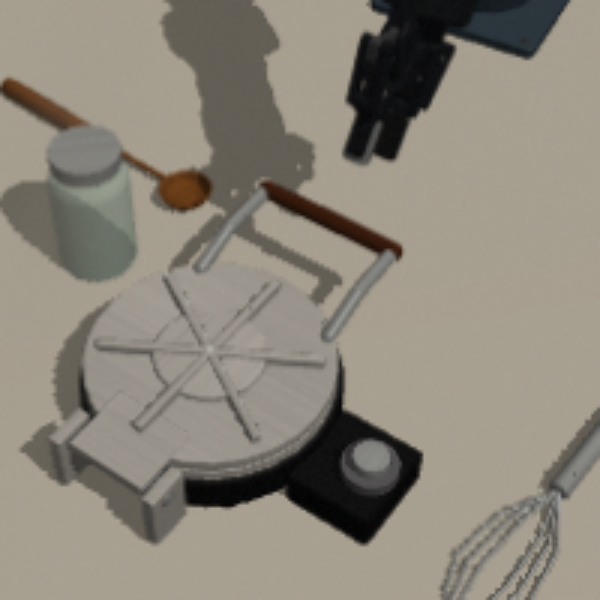

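Run:
```python
from h import *
s,p,q=now()
Q=tool(32,-1);rows(p,q,BAR+Q.apply([0,-.050,0]),Q,5)
```

```text
[5.4, 2.3, -4.1] [0.07, 0.11, -0.02]
[5.4, 2.3, -4.1] [0.07, 0.11, -0.02]
[5.4, 2.3, -4.1] [0.07, 0.11, -0.02]
[5.4, 2.3, -4.1] [0.07, 0.11, -0.02]
[5.4, 2.3, -4.1] [0.07, 0.11, -0.02]
```

Emit:
{"op": "jog_arm", "data": {"deltas": [{"gripper": 0.1, "offset": [7, 1, -6], "turn": [0, 0.2, 0]}, {"gripper": 0.1, "offset": [7, 2, -6], "turn": [0, 0.2, 0]}, {"gripper": 0.1, "offset": [7, 2, -5], "turn": [0, 0.2, 0]}, {"gripper": 0.1, "offset": [6, 2, -4], "turn": [0, 0, 0]}, {"gripper": 0.1, "offset": [4, 2, -3], "turn": [0, 0, 0]}]}}

```text
time: 6.18
ee_pos: [0.4535, 0.0457, 0.1198]
tool_rot: [0.321, -0.368, 0.656, -0.576]
wrist_force: [1.5, 0.5, 0.8]
grip_width: 0.553
```

Run:
```python
from h import *
from station import arm
s,p,q=now();print(p,s["grip_width"],s["joint_pos"].round(2),q.as_matrix()[:,1])
c=arm.capture("wrist");cv2.imwrite("pics/w5.png",c["image"])
T=c["tool_from_camera"]
X=np.linalg.inv(T);b=X[:3,:3]@q.inv().apply(BAR-p)+X[:3,3];k=c["mtx"]@b;print("bar px",k[:2]/k[2],q.inv().apply(BAR-p)*1000)
```

```text
[0.45347308 0.04567584 0.1197789 ] 0.5529899035480201 [-0.   -0.78 -0.85  0.95 -0.07  1.68] [ 0.51865824 -0.06649213 -0.85239218]
bar px [332.26273969 215.71768353] [-5.90202624 49.7011416   8.74459835]
```

View pics/w5.png

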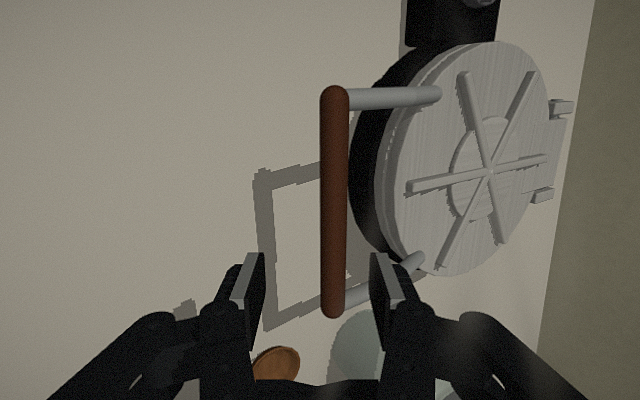

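Emit:
{"op": "jog_arm", "data": {"deltas": [{"gripper": 0.1, "offset": [-3, 4, 8], "turn": [0, 0, 0]}, {"gripper": 0.1, "offset": [-3, 16, 2], "turn": [0, 0, 0]}, {"gripper": 0.1, "offset": [0, 16, 0], "turn": [0, 0, 0]}, {"gripper": 0.1, "offset": [0, 16, 0], "turn": [0, 0, 0]}, {"gripper": 0.1, "offset": [0, 10, 0], "turn": [0, 0, 0]}]}}

```text
time: 6.85
ee_pos: [0.5016, 0.0469, 0.0752]
tool_rot: [0.319, -0.366, 0.657, -0.577]
wrist_force: [0.2, 0.2, -0.6]
grip_width: 0.545
```

Run:
```python
from h import *
from station import arm
s,p,q=now();print(p,s["grip_width"],s["joint_pos"].round(2),s["wrist_force"])
c=arm.capture("wrist");cv2.imwrite("pics/w6.png",c["image"])
print(q.inv().apply(BAR-p)*1000)
```

```text
[0.50159735 0.0469096  0.07518038] 0.545325114805263 [ 0.   -0.59 -0.85  0.76 -0.07  1.69] [ 0.19617198  0.24920676 -0.57928143]
[  1.50076876 -13.25535531  -8.36020999]
```

View pics/w6.png

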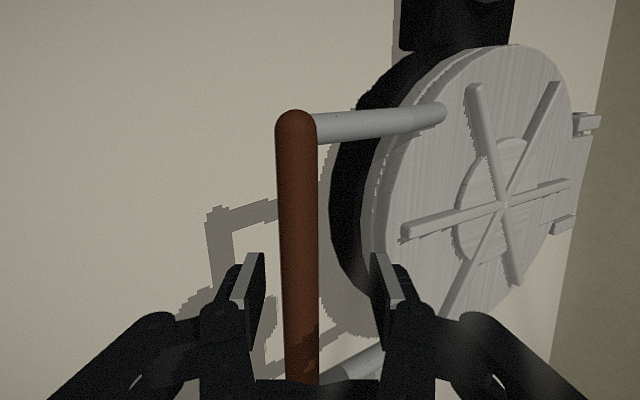

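Emit:
{"op": "jog_arm", "data": {"deltas": [{"gripper": 0.1, "offset": [0, 2, -4], "turn": [0, 0, 0]}, {"gripper": 0.1, "offset": [0, 2, -3], "turn": [0, 0, 0]}, {"gripper": 0.1, "offset": [0, 2, -2], "turn": [0, 0, 0]}, {"gripper": 0.1, "offset": [0, 1, 0], "turn": [0, 0, 0]}, {"gripper": 0.1, "offset": [0, 0, 0], "turn": [0, 0, 0]}]}}

```text
time: 7.52
ee_pos: [0.4979, 0.0477, 0.0643]
tool_rot: [0.318, -0.366, 0.657, -0.577]
wrist_force: [0.5, 0.4, -0.4]
grip_width: 0.55
```

Run:
```python
from h import *
s,p,q=now();print(p,s["wrist_force"],q.inv().apply(BAR-p)*1000)
```

```text
[0.49790207 0.04770087 0.06434904] [ 0.50772959  0.38599264 -0.39585696] [  1.75682785 -20.45462323   0.58629555]
```

Centred on the bar, so I'll close the fingers.

Emit:
{"op": "jog_arm", "data": {"deltas": [{"gripper": -0.3, "offset": [0, 0, 0], "turn": [0, 0, 0]}, {"gripper": -0.6, "offset": [0, 0, 0], "turn": [0, 0, 0]}, {"gripper": -1, "offset": [0, 0, 0], "turn": [0, 0, 0]}, {"gripper": -1, "offset": [0, 0, 0], "turn": [0, 0, 0]}, {"gripper": -1, "offset": [0, 0, 0], "turn": [0, 0, 0]}]}}

```text
time: 8.15
ee_pos: [0.4989, 0.0476, 0.0658]
tool_rot: [0.318, -0.365, 0.657, -0.578]
wrist_force: [0.4, -0.5, 0.1]
grip_width: 0.161
```

```bash
cat >> h.py <<'E'
def rot(th): return Ro.from_rotvec(py*th)   # +y rotation takes -x to +z? checked below
def arc(p,q,dths,rotfrac):
    out=[]
    for d in dths:
        d=np.radians(d);R=rot(d);g=p-q.apply([0,.019,0])
        g2=H+R.apply(g-H);q2=Ro.from_rotvec(py*d*rotfrac)*q;p2=g2+q2.apply([0,.019,0])
        print((q.inv().apply(p2-p)*1000).round(1).tolist(),np.degrees((q.inv()*q2).as_rotvec()).round(2).tolist(),p2.round(4));p,q=p2,q2
def lid(p,q):
    g=p-q.apply([0,.019,0]);r=g-H;return np.degrees(np.arctan2(r[2],-(r@px))-np.arctan2(.026,.283)), np.hypot(r[2],r@px)
E
python3 - <<'E'
from h import *
s,p,q=now();print(p,s["wrist_force"],s["grip_width"],lid(p,q))
arc(p,q,[3]*15,1)
E
```

```text
[0.49891787 0.04756491 0.06575039] [ 0.3600258  -0.47753246  0.13224719] 0.16095825910728997 (np.float64(-0.009640187968587916), np.float64(0.28292751248883025))
[-0.1, -11.6, 8.3] [-3.0, 0.01, -0.01] [0.4998 0.0474 0.08  ]
[-0.1, -11.6, 8.3] [-3.0, 0.01, -0.01] [0.5014 0.0472 0.0941]
[-0.1, -11.6, 8.3] [-3.0, 0.01, -0.01] [0.5037 0.0469 0.1081]
[-0.1, -11.6, 8.3] [-3.0, 0.01, -0.01] [0.5068 0.0465 0.122 ]
[-0.1, -11.6, 8.3] [-3.0, 0.01, -0.01] [0.5106 0.046  0.1357]
[-0.1, -11.6, 8.3] [-3.0, 0.01, -0.01] [0.5151 0.0454 0.1492]
[-0.1, -11.6, 8.3] [-3.0, 0.01, -0.01] [0.5203 0.0448 0.1624]
[-0.1, -11.6, 8.3] [-3.0, 0.01, -0.01] [0.5261 0.044  0.1754]
[-0.1, -11.6, 8.3] [-3.0, 0.01, -0.01] [0.5327 0.0431 0.188 ]
[-0.1, -11.6, 8.3] [-3.0, 0.01, -0.01] [0.5398 0.0422 0.2003]
[-0.1, -11.6, 8.3] [-3.0, 0.01, -0.01] [0.5476 0.0412 0.2121]
[-0.1, -11.6, 8.3] [-3.0, 0.01, -0.01] [0.556  0.04   0.2236]
[-0.1, -11.6, 8.3] [-3.0, 0.01, -0.01] [0.565  0.0389 0.2345]
[-0.1, -11.6, 8.3] [-3.0, 0.01, -0.01] [0.5746 0.0376 0.245 ]
[-0.1, -11.6, 8.3] [-3.0, 0.01, -0.01] [0.5846 0.0363 0.255 ]
```

Emit:
{"op": "jog_arm", "data": {"deltas": [{"gripper": -1, "offset": [0, -6, 4], "turn": [-1.5, 0, 0]}, {"gripper": -1, "offset": [0, -10, 7], "turn": [-2.5, 0, 0]}, {"gripper": -1, "offset": [0, -10, 7], "turn": [-2.5, 0, 0]}, {"gripper": -1, "offset": [0, -10, 7], "turn": [-2.5, 0, 0]}, {"gripper": -1, "offset": [0, -10, 7], "turn": [-2.5, 0, 0]}]}}

```text
time: 8.78
ee_pos: [0.5058, 0.0467, 0.1189]
tool_rot: [0.376, -0.431, 0.616, -0.542]
wrist_force: [2.2, 0.3, -3.2]
grip_width: 0.164
```

Run:
```python
from h import *
s,p,q=now();print(p,s["wrist_force"],s["grip_width"],lid(p,q),s["joint_pos"].round(2),q.as_matrix()[:,1])
arc(p,q,[4]*3,1)
```

```text
[0.50582029 0.04674293 0.11885579] [ 2.17478768  0.27880275 -3.19909083] 0.1636458842931402 (np.float64(11.313141526545376), np.float64(0.28301642358360474)) [-0.02 -0.38 -0.55  1.05 -0.03  1.68] [ 0.34451065 -0.04036235 -0.93791433]
[-0.1, -15.4, 11.1] [-4.0, 0.02, -0.0] [0.5108 0.0461 0.1372]
[-0.1, -15.4, 11.1] [-4.0, 0.02, -0.0] [0.517  0.0453 0.1551]
[-0.1, -15.4, 11.1] [-4.0, 0.02, -0.0] [0.5245 0.0443 0.1725]
```

Emit:
{"op": "jog_arm", "data": {"deltas": [{"gripper": -1, "offset": [0, -12, 8.5], "turn": [-3.1, 0, 0]}, {"gripper": -1, "offset": [0, -12, 8.5], "turn": [-3.1, 0, 0]}, {"gripper": -1, "offset": [0, -12, 8.5], "turn": [-3.1, 0, 0]}, {"gripper": -1, "offset": [0, -12, 8.5], "turn": [-3.1, 0, 0]}, {"gripper": -1, "offset": [0, -12, 8.5], "turn": [-3.1, 0, 0]}]}}

```text
time: 9.4
ee_pos: [0.5302, 0.0437, 0.185]
tool_rot: [0.45, -0.515, 0.547, -0.483]
wrist_force: [-2.0, 1.0, 0.7]
grip_width: 0.165
```

Run:
```python
from h import *
s,p,q=now();print(p,s["wrist_force"],s["grip_width"],lid(p,q),s["joint_pos"].round(2),q.as_matrix()[:,1])
a=45.5-lid(p,q)[0]
arc(p,q,[a/5]*5,1)
```

```text
[0.53024295 0.04372381 0.1850044 ] [-1.9861304   0.97014772  0.65141049] 0.1652629803642013 (np.float64(26.262996339626643), np.float64(0.2830838837388466)) [-0.04 -0.01 -0.06  1.46 -0.    1.66] [ 0.06649506 -0.0032636  -0.99778142]
[-0.1, -15.2, 10.2] [-3.85, 0.02, 0.01] [0.5394 0.0425 0.2008]
[-0.1, -15.2, 10.2] [-3.85, 0.02, 0.01] [0.5495 0.0412 0.216 ]
[-0.1, -15.2, 10.2] [-3.85, 0.02, 0.01] [0.5606 0.0397 0.2304]
[-0.1, -15.2, 10.2] [-3.85, 0.02, 0.01] [0.5727 0.0381 0.2441]
[-0.1, -15.2, 10.2] [-3.85, 0.02, 0.01] [0.5857 0.0364 0.2569]
```

Emit:
{"op": "jog_arm", "data": {"deltas": [{"gripper": -1, "offset": [0, -12, 8], "turn": [-3, 0, 0]}, {"gripper": -1, "offset": [0, -12, 8], "turn": [-3, 0, 0]}, {"gripper": -1, "offset": [0, -12, 8], "turn": [-3, 0, 0]}, {"gripper": -1, "offset": [0, -12, 8], "turn": [-3, 0, 0]}, {"gripper": -1, "offset": [0, -12, 8], "turn": [-3, 0, 0]}]}}

```text
time: 10.02
ee_pos: [0.5731, 0.0383, 0.2448]
tool_rot: [-0.511, 0.584, -0.473, 0.418]
wrist_force: [-1.2, 0.1, 0.3]
grip_width: 0.165
```

Run:
```python
from h import *
s,p,q=now();print(p,s["wrist_force"],s["grip_width"],lid(p,q),s["joint_pos"].round(2),q.as_matrix()[:,1])
a=45-lid(p,q)[0]
arc(p,q,[a/2]*2,1)
```

```text
[0.57306016 0.03833051 0.24477973] [-1.18583445  0.09862184  0.28321861] 0.16450244287293675 (np.float64(41.80084267449566), np.float64(0.2833260314917385)) [-0.06  0.42  0.55  1.9   0.02  1.64] [-0.20154268  0.03154594 -0.9789716 ]
[-0.0, -6.4, 4.1] [-1.6, 0.01, 0.0] [0.5784 0.0376 0.2502]
[-0.0, -6.4, 4.1] [-1.6, 0.01, 0.0] [0.5838 0.0369 0.2555]
```

Emit:
{"op": "jog_arm", "data": {"deltas": [{"gripper": -1, "offset": [0, -6, 4], "turn": [-1.5, 0, 0]}, {"gripper": -1, "offset": [0, -6, 4], "turn": [-1.5, 0, 0]}, {"gripper": -1, "offset": [0, 0, 0], "turn": [0, 0, 0]}, {"gripper": -1, "offset": [0, 0, 0], "turn": [0, 0, 0]}, {"gripper": -1, "offset": [0, 0, 0], "turn": [0, 0, 0]}]}}

```text
time: 10.65
ee_pos: [0.5839, 0.037, 0.2556]
tool_rot: [-0.522, 0.597, -0.456, 0.403]
wrist_force: [-1.1, -0.5, 1.2]
grip_width: 0.167
```

Run:
```python
from h import *
from station import arm
s,p,q=now();print(p,s["wrist_force"],s["grip_width"],lid(p,q),s["joint_velocities"].round(3))
c=arm.capture("scene");cv2.imwrite("pics/s9.png",cv2.resize(c["image"][100:320,220:440],None,fx=2.7,fy=2.7))
c=arm.capture("top");cv2.imwrite("pics/t9.png",cv2.resize(c["image"][85:285,180:420],None,fx=3,fy=3))
s,p,q=now();print(p,s["wrist_force"],lid(p,q),s["joint_velocities"].round(3))
```

```text
[0.58385339 0.03698784 0.25561766] [-1.12514991 -0.45519275  1.1743415 ] 0.16675574816678396 (np.float64(45.02537643664985), np.float64(0.28340240705735964)) [ 0.001 -0.005 -0.004 -0.002 -0.001  0.001]
[0.58383572 0.03699779 0.25557652] [-1.15439511  0.20333522  1.59088595] (np.float64(45.01716595102213), np.float64(0.28338257699137953)) [-0.001  0.002  0.001  0.002  0.002  0.002]
```

View pics/s9.png

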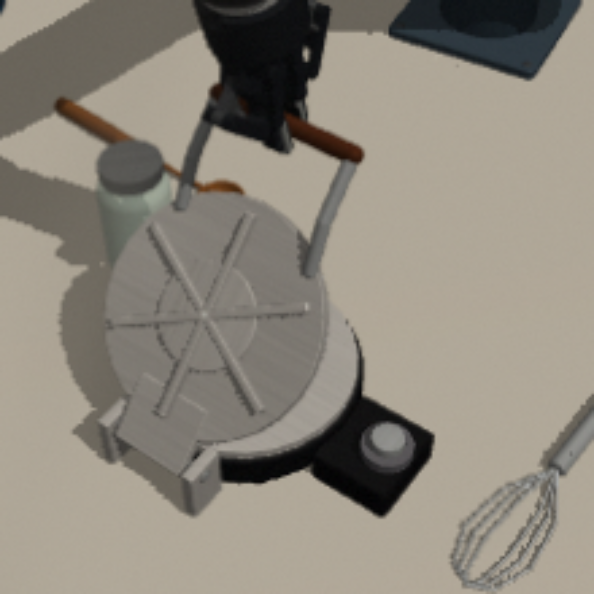

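View pics/t9.png

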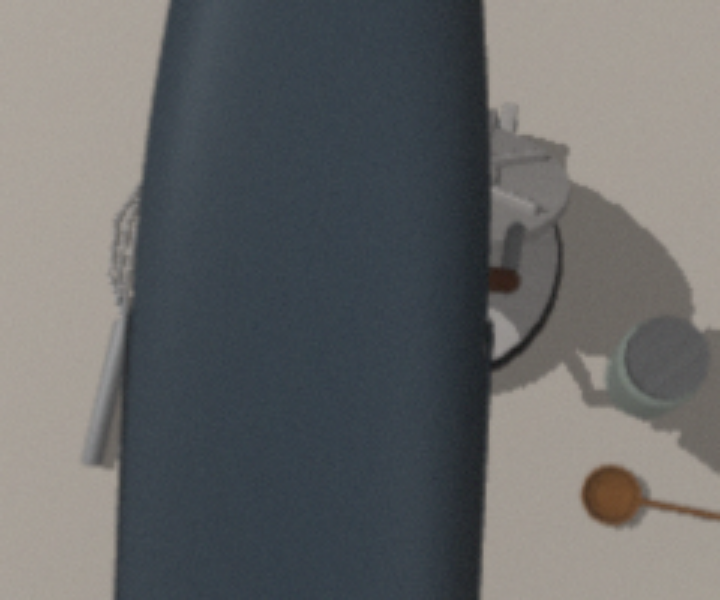

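```bash
python3 -c "
from station import arm
print(arm.hand_in())"
```

```text
the job is handed in; nothing more can be done
None
```

I did both parts of the task and handed it in at about 10.8 s of the 51 s allowed; no verdict was reported.

- **Button:** I pushed it down with the shut fingers. The tip stopped about 6 mm below the measured button top and stayed there as the push rose to about 16 N, well over the spring's 5 N. A picture after release showed the button up and the press still shut.
- **Lid:** I gripped the middle of the bar and raised it along an arc about the hinge, turning the gripper with it. The arc stayed at the right radius (283 mm) and the gripper opening did not change, so the bar did not slip.
- **Last checks:**
  - The arm's pose gives a lid angle of 45.0°, standing still.
  - The bar is in the fingers (gripper 0.167 open), with only small wrist forces.
  - The scene picture shows the plate open, held only by the gripper, with the button up.
  - The jar, spoon and whisk look to be in place, judged by eye and not measured. The arm hid part of the final top view.

None of the checks failed. The three measurements of the press's direction, from the bar, its centre and the button, differed by less than 1°. On the first approach to the bar I went about 8 mm too far across the jaws and corrected it before gripping, with no contact.

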